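# Park the indexing plunger and turn the board holder to its other station

## Task

The board holder on the sloping stand is locked by the spring plunger with the black T-shaped grip. Pull the grip out and twist it anticlockwise, feeling for its rest notch, and let it drop in so that it stays out by itself; then swing the turntable by its black post up the slope, fully home against its stop. Leave the plunger parked, let go of everything, and do not push the solder spool or the yellow wool tin about.

Things in the scene. Friction and masses are not known exactly. Their poses are not given: they have to be found in the camera images.
- grip_bar (a point): Centre of the outer face of the plunger's black T-grip: a bar 46 mm long (this frame's x), 13 mm wide (y), 20 mm deep (back along -z). z is the plunger axis, square to the stand's sloping face, so it leans 35 degrees from vertical toward the robot side. Pull along +z: spring 8 N at home, 14 N at full pull. Twist anticlockwise seen from outside (positive about z).
- plunger_pull (a joint): How far the plunger is pulled out (m): 0 home, 0.015 full pull (solid stop). It twists only when out by more than 0.012. About 0.0085 when resting in its notch, about 0.0115 when it only sits on the ridge. The turntable is free of the pin above 0.0055.
- plunger_twist (a joint): Twist of the plunger (rad): 0 in the deep slot, positive anticlockwise seen from outside; the other way is blocked; hard limit 1.65. The rest notch lies between 0.85 and 1.35, different each time, not measured, 0.1 wide either way, with ridge on both sides: it must be felt. Let the key ride lightly on the ridge while twisting; over the notch the ridge stops carrying the spring.
- post_top (a point): Centre of the top of the turntable's black upright post: 18 mm across, grip part the top 28 mm; top 48 mm above the sloping face, 39 mm above the disc, 53 mm from the turntable axis. Frame z points out of the sloping face. The circuit board and its clamps reach 22 mm above the face, 14 mm clear of the post.
- turntable_axis (a point): centre of the turntable's upper face, an aluminium disc 120 mm across and 6 mm thick; z is its axis (out of the sloping face). The plunger pin stands in a fork at its rim and locks it.
- turntable (a joint): angle of the turntable (rad): 0 at the locked start (play about 0.03 either way), positive anticlockwise seen from outside, which carries the post up the slope; solid stop at 1.40. Friction torque about 0.1 N m, so it stays where it is left.
- stand: steel stand with the sloping face: foot plate 165 x 240 x 8 mm, origin at the centre of its underside; its x axis points up the slope (away from the robot), y left. Fixed to the bench. Its highest fixed part is about 120 mm above the bench.
- solder_spool_b: bystander: loose solder spool, 52 mm across, 40 mm high, standing left of the stand; origin at the centre of its underside.
- wool_tin_1: bystander: loose yellow tin of brass wool, 62 mm across, 39 mm high, to the right of the stand; origin at the centre of its underside.
- sleeve (a point): Point on the plunger axis level with the ridge of its steel sleeve (36 mm across), 46 mm above the sloping face, 32 mm below grip_bar when home (axes as the stand's). Two tall sleeve walls stand 8 mm higher, 4 mm below the bar when home. A cross key on the neck (32 x 6 x 6 mm, parallel to the bar) sits in a deep slot; pulled and twisted over the ridge it reaches a rest notch 3 mm deep.

How it is judged:
By the outcome, as a careful person would: the job done as asked, in the order asked, and still so for the second after the job is handed in, with the robot touching nothing.
It also fails if it takes over 61 s, if anything falls off the work surface, if the arm or the gripper's body presses on something with over 40 N, if the wrist force passes 120 N, or if a joint passes its speed limit or range.

## Robot

A 6-joint arm with a two-finger parallel gripper is mounted at the origin on the work surface; the furniture and walls round the work are solid. World frame = base frame: x ahead of the robot, y to its left, z up, the work surface at z = 0. Lengths are in m, angles in rad, forces in N, time in s.
With the tool pointing down it reaches from about 0.325 to 0.75 m from the base axis. Payload 7.6 kg.
Tool frame: the origin (TCP) lies at the centre of the arm's flange, where the gripper is bolted on; the fingertips stand 173 mm ahead of it and the grasp point (between the pads) lies 155 mm ahead of it; z points along the fingers, y is the line along which they close (so a half turn about z gives the same grasp; the last joint's range is limited). The gripper opens to 85 mm and grips with 20 to 120 N. Pads are 22 mm wide; open, the fingers measure 114 mm over their backs; the gripper's body (76 mm by 85 mm) begins 54 mm behind the grasp point. The pads swing forward as they close: fully open they stand 13 mm farther back than shut.
Start: joints at [1.157, 0.052, 1.401, -0, 1.689, -0.07], TCP at [0.177, 0.494, 0.405] pointing down, gripper open.
Joint ranges: [-2.9, 2.9], [-0.91, 2.17], [0.12, 2.37], [-1.06, 4.2], [0.26, 2.73], [-2.93, 2.93]. Speed limits (rad/s): [2.57, 2.57, 3.01, 3.14, 3.14, 3.14].

## Interface

Orientations are given as a 3x3 rotation matrix whose columns are the frame's x, y, z axes.
In Python, from rig import get_obs, read_camera, camera_params, job_done gives the robot as it stands.
- The arm moves only by the tool move_arm, never from a script. Its argument "steps" is a list of rows, each a list of 2 entries, a list of its own where there are three numbers: the shift along the world's x, y, z each as a share of 15 cm, from -1 to 1, then the turn, a rotation vector about the world's x, y, z each as a share of pi/4 rad, from -1 to 1. In form: [[[tx, ty, tz], [rx, ry, rz]], ...]. A call has 1 to 20 rows; each row shifts and turns the commanded pose from where the row before left it; what a row does not reach is not made up. A row lasts 1/8 s, in which the tool goes at most 62.5 mm and 10.7 degrees, less where a joint would pass 70% of its speed; a pose out of reach is approached as far as the arm can. A call with a number of a shift or a turn outside -1 to 1 is refused whole. A call with a gripper value outside its range is refused whole. "jaw" is the opening, from -1 (shut) to 1 (fully open), set as the call begins (left out, the last holds). The fingers move at their own pace and stop on an object; the grip force is fixed at half the most. Time passes only in rows, so rows that do not move let the fingers close. It gives the time, the measured TCP pose, the force, the opening and the grip force at its end, in the units of the state.
- get_obs(): the state, without advancing time (a new reading comes with each control period).
- read_camera(name): name is "scene" or "top" or "wrist"; returns the picture (384x512x3 uint8, red, green, blue); there is no depth.
- camera_params(name): a dict with "intrinsics" (3x3 intrinsics, pixels), "view" (4x4, takes a point from world to camera coordinates); the wrist camera has in their place "hand_eye" (4x4, takes a point from camera to tool coordinates, whose origin is the TCP and whose axes are the flange's). Camera axes: x right, y down, z forward; pixel columns grow to the right and rows downward; lengths in m; the calibration is good to about 2 mm. A picture is of the moment at which its call begins: read the wrist's pose just before it. camera_params takes no time and is no camera call.
- job_done(): hands the job in; it is judged then, once.
The state is a dict: "time": time; "joint_positions": joint angles; "joint_vel": joint speeds; "tau": joint torques, N m; "tool_pos": TCP position; "orientation": TCP orientation; "contact_force": force on the tool from outside, world axes, zero at the start; "ft_torque": the same for the moment, N m; "finger_gap": opening from 0.0 (shut) to 1.0 (fully open); "grasp_force": force on a finger pad.
Only numpy, scipy, OpenCV 4.12 (cv2) and the standard library are available. Lean on these libraries where they do the work, as an engineer would, in place of code of your own. Each camera call takes 0.05 s, during which the arm holds its last target. There are 200 camera calls.

## Working session

There is one attempt and no reset: what is moved stays moved. The work goes in short steps, Python scripts to look and compute and a tool call to move; the robot and the scene stay as the last step left them, time stands still between calls to the robot, and variables do not carry over. Pictures are saved under pics/ and viewed, at most 10 in all, crops included, and the job is handed in when it is done.

Besides the shell and the picture viewer there is one more tool, called after "Call:" as name(argument=value, ...), one argument or row to a line, values as JSON. move_arm: Moves the arm, as the interface text tells. Its arguments: {"type":"object","properties":{"steps":{"type":"array","items":{"type":"array"}},"jaw":{"type":"number"}},"required":["steps"]}

```bash
mkdir -p pics; ls; python3 - <<'E'
from rig import *
import cv2,numpy as np
np.set_printoptions(precision=4,suppress=True)
for n in ("scene","top","wrist"):
    p=camera_params(n); print(n,{k:np.array(v).tolist() for k,v in p.items()})
ims=[read_camera(n) for n in ("scene","top")]
for n,i in zip(("scene","top"),ims):
    cv2.imwrite(f"pics/{n}0.png",cv2.resize(i[...,::-1],(800,600),interpolation=cv2.INTER_CUBIC)); np.save(f"{n}0.npy",i)
print(get_obs())
E
```

```text
pics
scene {'intrinsics': [[358.3879822777003, 0.0, 256.9680405405481], [0.0, 358.3879822777003, 189.61229898625695], [0.0, 0.0, 1.0]], 'view': [[0.761122957733808, -0.6482975537551692, -0.020053054769868225, -0.3529786200784928], [-0.44446597253340475, -0.4988022780571771, -0.7440741136909045, 0.3067428301047917], [0.47237891831714346, 0.5752447906761382, -0.6677960679200584, 0.7250248346560472], [0.0, 0.0, 0.0, 1.0]]}
top {'intrinsics': [[378.823346340994, 0.0, 246.7958364343468], [0.0, 378.823346340994, 193.50115325041355], [0.0, 0.0, 1.0]], 'view': [[-0.021688764972793307, -0.9996335789272197, 0.01619584376045209, 0.04189765511661132], [-0.9958883902125126, 0.02017667609169067, -0.08831316992284444, 0.5230395330701817], [0.08795403182279439, -0.01804465635718897, -0.9959610829058864, 1.082415985311069], [0.0, 0.0, 0.0, 1.0]]}
wrist {'intrinsics': [[341.75297588204495, 0.0, 254.3695968011362], [0.0, 341.75297588204495, 191.94091569949134], [0.0, 0.0, 1.0]], 'hand_eye': [[-0.00015755512889683557, -0.955731902827176, -0.2942388572142137, 0.07556660756272672], [0.9999994677005443, 0.00014945309618827227, -0.00102091253302783, -0.00017681700662797173], [0.0010196935860403659, -0.2942388614410359, 0.9557313705445022, 0.03076829734527009], [0.0, 0.0, 0.0, 1.0]]}
{'time': 0.1, 'joint_positions': array([ 1.1567,  0.0528,  1.4016, -0.    ,  1.6886, -0.0703]), 'joint_vel': array([-0.0002, -0.0011, -0.0031, -0.0001, -0.0006,  0.0003]), 'tau': array([  0.0011, -38.2585, -36.0981,  -0.0001,   0.0048,   0.    ]), 'tool_pos': array([0.1769, 0.4943, 0.404 ]), 'orientation': array([[-0.9415,  0.3371, -0.0005],
       [ 0.3371,  0.9415, -0.0012],
       [ 0.0001, -0.0013, -1.    ]]), 'contact_force': array([ 0.4098,  0.7562, -0.0549]), 'ft_torque': array([-0.0001,  0.0394, -0.0326]), 'grasp_force': 0.0, 'finger_gap': 1.004126981120825}
```

View pics/scene0.png

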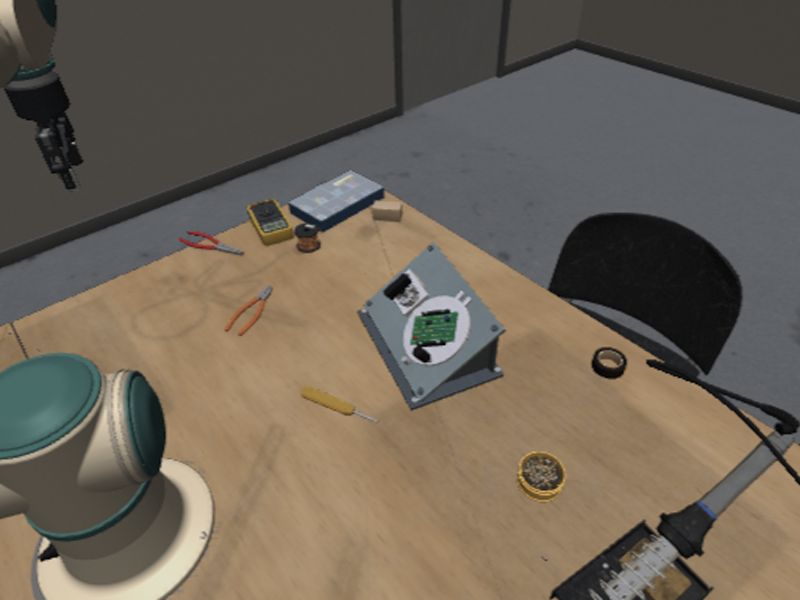

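View pics/top0.png

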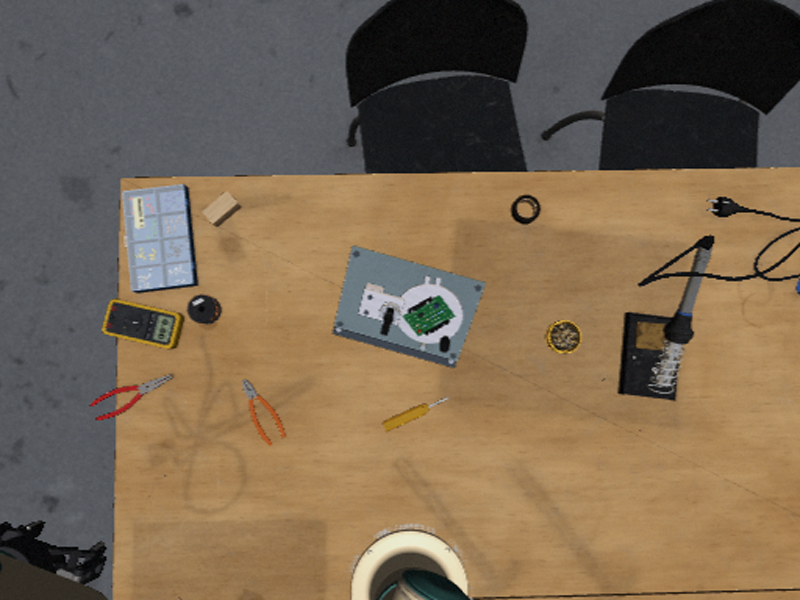

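Scene (800x600): T-grip at ≈(397,290), post at ≈(421,354), disc centre ≈(437,330). Top: grip ≈(387,318), post ≈(445,343), disc ≈(430,313); spool at (204,309), tin at (563,337). I'll triangulate these first, then refine with the wrist camera.

```bash
cat > h.py <<'E'
import numpy as np,cv2
from scipy.spatial.transform import Rotation as Ro
np.set_printoptions(precision=4,suppress=True)
def ray(p,uv,T=None):
    """origin, dir in world; T = (pos,R) of tool for the wrist"""
    d=np.linalg.inv(np.array(p['intrinsics']))@[uv[0],uv[1],1]
    if T is None:
        V=np.array(p['view']);R=V[:3,:3].T;o=-R@V[:3,3]
    else:
        H=np.array(p['hand_eye']);R=T[1]@H[:3,:3];o=T[0]+T[1]@H[:3,3]
    d=R@d;return o,d/np.linalg.norm(d)
def tri(rays):
    A=sum(np.eye(3)-np.outer(d,d) for o,d in rays);b=sum((np.eye(3)-np.outer(d,d))@o for o,d in rays)
    x=np.linalg.solve(A,b);return x,[np.linalg.norm((np.eye(3)-np.outer(d,d))@(x-o)) for o,d in rays]
def plane(r,p0,n): o,d=r;return o+d*((p0-o)@n)/(d@n)
def proj(p,X,T=None):
    if T is None: V=np.array(p['view'])
    else:
        M=np.eye(4);M[:3,:3]=T[1];M[:3,3]=T[0];V=np.linalg.inv(M@np.array(p['hand_eye']))
    c=V[:3,:3]@X+V[:3,3];c=np.array(p['intrinsics'])@c;return c[:2]/c[2]
def frame(psi):
    n=np.array([-np.sin(.6109)*np.cos(psi),-np.sin(.6109)*np.sin(psi),np.cos(.6109)])
    y=np.array([-np.sin(psi),np.cos(psi),0]);return np.c_[np.cross(y,n),y,n]  # columns: up-slope, left, normal
def plan(obs,pos,R,quiet=False):
    d=(pos-obs['tool_pos'])/.15;r=Ro.from_matrix(R@obs['orientation'].T).as_rotvec()/(np.pi/4)
    print('total shift',d,'turn',r,'rows>=',max(np.linalg.norm(d)/.41,np.linalg.norm(r)/.236))
E
python3 - <<'E'
from h import *; from rig import *
ps,pt=camera_params('scene'),camera_params('top'); s=np.load('scene0.npy');t=np.load('top0.npy')
k=.64
def blob(im,c,r=12,th=60):
    x,y=int(c[0]*k),int(c[1]*k);m=(im[y-r:y+r,x-r:x+r].max(2)<th).astype(np.uint8)
    n,l,st,ce=cv2.connectedComponentsWithStats(m);i=1+np.argmax(st[1:,4]);return ce[i]+[x-r,y-r],st[i]
for nm,a,b in (('grip',(397,290),(387,318)),('post',(421,354),(445,343)),('disc',(437,330),(430,313))):
    if nm=='disc': ca,cb=np.array(a)*k,np.array(b)*k
    else:
        (ca,sa),(cb,sb)=blob(s,a),blob(t,b);print(nm,ca,sa,cb,sb)
    print(nm,*tri([ray(ps,ca),ray(pt,cb)]))
z=np.array([0,0,1.])
for nm,c,h in (('bl',(333,333),.0),('br',(453,366),.0),('spool',(204,309),.04),('tin',(563,337),.039)):
    print(nm,plane(ray(pt,np.array(c)*k),z*h,z))
E
```

```text
grip [254.1586 183.3586] [  4   2  17  17 145] [247.5132 205.1711] [ 9  6  8 18 76]
grip [0.4842 0.0313 0.1228] [np.float64(0.0002755699090833944), np.float64(0.0002755699090832923)]
post [270.7429 224.1238] [  8   4  16  14 105] [284.32 219.7 ] [10  8  6 10 50]
post [ 0.4457 -0.0705  0.0844] [np.float64(0.0019615978700834283), np.float64(0.001961597870083453)]
disc [ 0.4989 -0.0469  0.074 ] [np.float64(0.0003414770506853989), np.float64(0.00034147705068540284)]
bl [0.4695 0.1314 0.    ]
br [ 0.4024 -0.0943  0.    ]
spool [0.5168 0.3633 0.04  ]
tin [ 0.4518 -0.2936  0.039 ]
```

```bash
python3 - <<'E'
from h import *; from rig import *
o=get_obs();psi=-.289;F=frame(psi);c=np.array([.475,-.01,.1])
R=np.c_[F[:,0],-F[:,1],-F[:,2]];P=c+F[:,2]*.25;print(P,R)
a=-2.6;R1=Ro.from_rotvec([0,0,a]).as_matrix()@o['orientation']
print('stage1 turn',a/(np.pi/4)); o['orientation']=R1;plan(o,P,R)
E
```

```text
[0.3375 0.0309 0.3048] [[ 0.7852 -0.285   0.5498]
 [-0.2334 -0.9585 -0.1635]
 [ 0.5736 -0.     -0.8191]]
stage1 turn -3.3104228163114233
total shift [ 1.0707 -3.0893 -0.6613] turn [-0.0375 -0.7844 -0.6008] rows>= 8.136032498170216
```

Call:
move_arm(
  steps=[
    [[0.0535, -0.1545, -0.02], [0, 0, -0.2207]],
    [[0.0535, -0.1545, -0.02], [0, 0, -0.2207]],
    [[0.0535, -0.1545, -0.02], [0, 0, -0.2207]],
    [[0.0535, -0.1545, -0.02], [0, 0, -0.2207]],
    [[0.0535, -0.1545, -0.02], [0, 0, -0.2207]],
    [[0.0535, -0.1545, -0.02], [0, 0, -0.2207]],
    [[0.0535, -0.1545, -0.02], [0, 0, -0.2207]],
    [[0.0535, -0.1545, -0.02], [0, 0, -0.2207]],
    [[0.0535, -0.1545, -0.02], [0, 0, -0.2207]],
    [[0.0535, -0.1545, -0.02], [0, 0, -0.2207]],
    [[0.0535, -0.1545, -0.02], [0, 0, -0.2207]],
    [[0.0535, -0.1545, -0.02], [0, 0, -0.2207]],
    [[0.0535, -0.1545, -0.02], [0, 0, -0.2207]],
    [[0.0535, -0.1545, -0.02], [0, 0, -0.2207]],
    [[0.0535, -0.1545, -0.02], [0, 0, -0.2207]],
    [[0.0535, -0.1545, -0.07], [-0.0075, -0.157, -0.12]],
    [[0.0535, -0.1545, -0.07], [-0.0075, -0.157, -0.12]],
    [[0.0535, -0.1545, -0.07], [-0.0075, -0.157, -0.12]],
    [[0.0535, -0.1545, -0.07], [-0.0075, -0.157, -0.12]],
    [[0.0535, -0.1545, -0.07], [-0.0075, -0.157, -0.12]],
  ],
  jaw=1,
)

```text
time: 2.6
tool_pos: [0.3374, 0.03, 0.3067]
orientation: [[0.782, -0.288, 0.552], [-0.235, -0.958, -0.166], [0.577, 0.0, -0.817]]
contact_force: [0.2, -0.8, 0.2]
finger_gap: 0.997
grasp_force: 0.0
```

```bash
python3 - <<'E'
from h import *; from rig import *
import pickle
read_camera('top');o=get_obs();i=read_camera('wrist');print(o['time'],o['tool_pos'],o['joint_positions'],o['contact_force']);print(o['orientation'])
cv2.imwrite('pics/w1.png',cv2.resize(i[...,::-1],(800,600),interpolation=cv2.INTER_CUBIC));pickle.dump((i,o),open('w1.pkl','wb'))
E
```

```text
2.65 [0.3375 0.0286 0.305 ] [ 0.0356 -0.6713  2.2106 -0.2243  1.0226  1.963 ] [-0.6521  0.5403 -2.494 ]
[[ 0.7798 -0.2925  0.5535]
 [-0.2379 -0.9563 -0.1703]
 [ 0.5791  0.0011 -0.8153]]
```

View pics/w1.png

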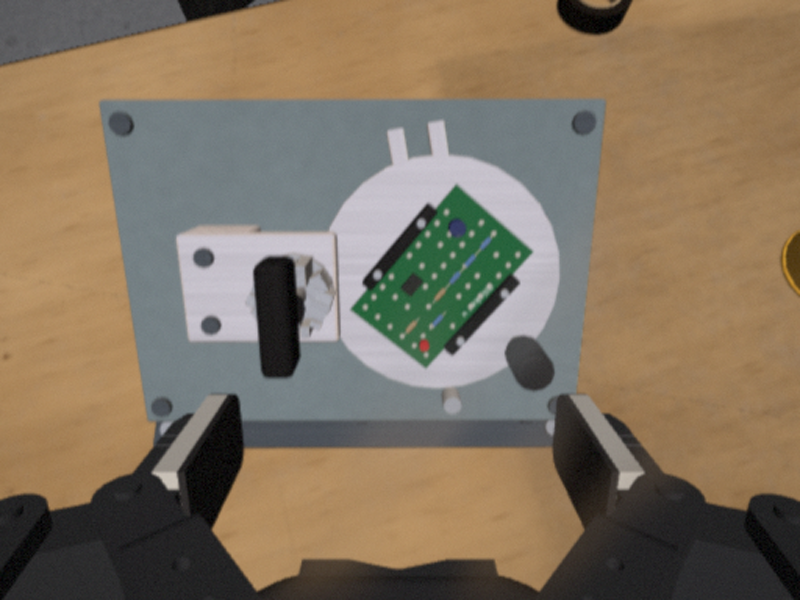

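Wrist view: bar at u 255–298, v 257–377, post at ≈(530,362), disc ellipse centred ≈(444,270), spread across the upper face; face edges are horizontal, so the yaw is about right. Second wrist place for parallax.

Call:
move_arm(
  steps=[
    [[0.03, 0.106, 0], [0, 0, 0]],
    [[0.03, 0.106, 0], [0, 0, 0]],
    [[0.035, 0.106, 0], [0, 0, 0]],
    [[0, 0, 0], [0, 0, 0]],
    [[0, 0, 0], [0, 0, 0]],
  ],
)

```text
time: 3.32
tool_pos: [0.3515, 0.0785, 0.3072]
orientation: [[0.786, -0.285, 0.549], [-0.232, -0.959, -0.165], [0.573, 0.002, -0.819]]
contact_force: [-0.7, 0.5, -0.1]
finger_gap: 0.997
grasp_force: 0.0
```

```bash
python3 - <<'E'
from h import *; from rig import *
import pickle
o=get_obs();i=read_camera('wrist');print(o['time'],o['tool_pos'],o['joint_positions'],o['contact_force'])
pickle.dump((i,o),open('w2.pkl','wb'))
i1,_=pickle.load(open('w1.pkl','rb'))
p=camera_params('wrist')
a=i1[140:280,120:380];b=i[140:280,120:380]  # contrast-stretched crops of both views
st=np.vstack([a,b]);st=np.clip(255*(st/255.)**.5,0,255).astype(np.uint8)
a,b=i1[150:260,140:370],i[150:260,180:410]
g=lambda x:cv2.resize((255*(x/255.)**.45).astype(np.uint8)[...,::-1],None,fx=2.7,fy=2.7,interpolation=cv2.INTER_CUBIC)
cv2.imwrite('pics/w12.png',np.vstack([g(a),g(b)]))
E
```

```text
3.325 [0.3515 0.0785 0.3072] [ 0.1969 -0.5671  2.1439 -0.318   1.0343  2.1447] [-0.7068  0.4985 -0.1078]
```

View pics/w12.png

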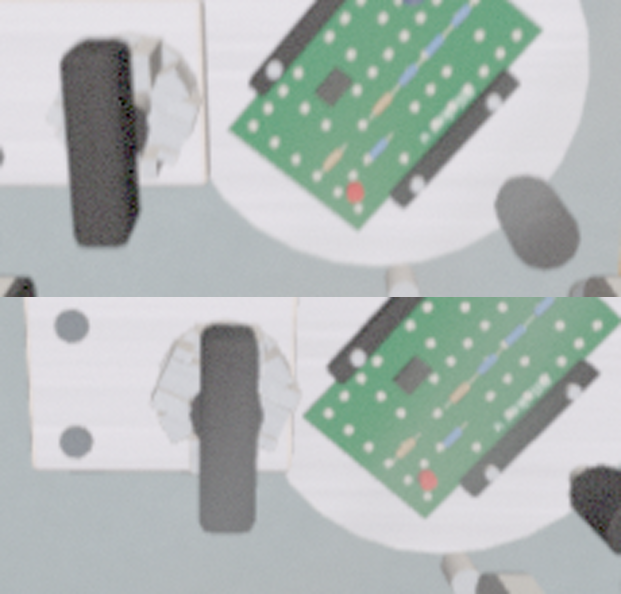

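Views (composite): in the second one the bar is seen square-on, spanning x 200–257, y 323–533 (orig u 254–275, v 160–237), the lower edge being its outer-face edge; the first shows the same edge at (75..127, 245). The sleeve and post are clear too.

```bash
python3 - <<'E'
from h import *; from rig import *
import pickle
p=camera_params('wrist');(a,oa),(b,ob)=[pickle.load(open(f'w{i}.pkl','rb')) for i in (1,2)]
Ta,Tb=[(o['tool_pos'],o['orientation']) for o in (oa,ob)]
def T(pa,pb): return tri([ray(p,pa,Ta),ray(p,pb,Tb)])
def dark(im,c,r):
    x,y=map(int,c);w=im[y-r:y+r,x-r:x+r].max(2).astype(float);th=(w.min()+np.median(w))/2
    n,l,st,ce=cv2.connectedComponentsWithStats((w<th).astype(np.uint8));i=1+np.argmax(st[1:,4]);return ce[i]+[x-r,y-r]
# face plane from screws (heads ~ on face)
P=[]
for c in ((77.4,79.4),(373.8,78)):
    ca=dark(a,c,11); cb=dark(b,ca+[75,0],18);X,e=T(ca,cb);P.append(X);print('screw',ca,cb,X,e)
for c in ((130.5,165),(134.5,208)):
    ca=dark(a,c,9); cb=dark(b,ca+[79,0],9);X,e=T(ca,cb);print('block screw',ca,cb,X,e)
d=P[0]-P[1];print('left dir yaw',np.arctan2(-d[0],d[1]),d)
# bar lower edge of outer face
for nm,u,v in (('bar low',(177.4,240.7),(264.6,237.4)),):
    X,e=T(u,v);print(nm,X,e)
# dark column/row extents of the bar
for im,(x0,x1) in ((a,(150,200)),(b,(240,290))):
    w=im[150:260,x0:x1].max(2)<70
    for r in (20,40,60,75,80,84,86,88,90): 
        q=np.where(w[r])[0]; print(150+r,(q.min()+x0,q.max()+x0) if len(q) else None,end='; ')
    print()
# disc contour, bright
for im in (a,b):
    m=((im.min(2)>150)).astype(np.uint8)
    n,l,st,ce=cv2.connectedComponentsWithStats(m)
    for i in range(1,n):
        if st[i,4]>300: print('bright',st[i],ce[i])
# post dark extents
for im,c in ((a,(339,232)),(b,(415,225))):
    x,y=c;w=(im[y-35:y+35,x-35:x+35].max(2)<100).astype(np.uint8);n,l,st,ce=cv2.connectedComponentsWithStats(w)
    for i in range(1,n):
        if st[i,4]>60: print('post',st[i][:2]+[x-35,y-35],st[i][2:],ce[i]+[x-35,y-35])
E
```

```text
screw [82.1538 80.3846] [151.      74.6971] [0.6121 0.085  0.0969] [np.float64(0.0009034940850376535), np.float64(0.0009034940850376571)]
screw [372.526  78.461] [440.8367  77.5306] [ 0.5451 -0.1315  0.099 ] [np.float64(5.7117330280293134e-05), np.float64(5.711733028026001e-05)]
block screw [130.0177 164.5398] [206.1452 160.2984] [0.5274 0.061  0.1021] [np.float64(0.00033900156202396243), np.float64(0.00033900156202394373)]
block screw [134.6239 207.7982] [208.1979 203.0833] [0.5016 0.0681 0.0856] [np.float64(0.0004094552460074271), np.float64(0.00040945524600751983)]
left dir yaw -0.2998490953759034 [ 0.0669  0.2165 -0.0021]
bar low [0.461  0.0387 0.1186] [np.float64(9.686846975785057e-05), np.float64(9.686846975781283e-05)]
170 (np.int64(164), np.int64(198)); 190 (np.int64(164), np.int64(193)); 210 (np.int64(166), np.int64(190)); 225 (np.int64(166), np.int64(191)); 230 (np.int64(167), np.int64(190)); 234 (np.int64(167), np.int64(189)); 236 (np.int64(167), np.int64(188)); 238 (np.int64(168), np.int64(187)); 240 (np.int64(169), np.int64(185)); 
170 (np.int64(254), np.int64(274)); 190 (np.int64(251), np.int64(275)); 210 (np.int64(254), np.int64(273)); 225 (np.int64(254), np.int64(273)); 230 (np.int64(254), np.int64(273)); 234 (np.int64(255), np.int64(272)); 236 (np.int64(257), np.int64(271)); 238 None; 240 None; 
bright [  113    77   245   172 14192] [245.1542 167.7833]
bright [192 176  24  43 720] [204.3278 200.2431]
bright [  189    74   237   171 14711] [310.7442 166.2727]
post [304 197] [ 13  14 103] [308.1748 201.4078]
post [324 216] [ 31  34 777] [338.5894 232.5714]
post [350 252] [ 23  15 238] [360.3025 259.9202]
post [391 212] [ 38  35 908] [409.2852 229.0991]
post [410 251] [ 14   9 104] [416.2788 255.4231]
```

```bash
python3 - <<'E'
from h import *; from rig import *
o=get_obs();F=frame(-.292);n=F[:,2];G=np.array([.479,.0333,.1318]);R=np.c_[F[:,0],-F[:,1],-n]
d=o['tool_pos']+.155*o['orientation'][:,2]-G;print('grasp pt rel to bar in X,Y,n',F.T@d)
plan(o,G+n*(.153+.035),R);plan(o,G+n*.153,R);print('n',n,'in 35mm',-n*.035/.15)
E
```

```text
grasp pt rel to bar in X,Y,n [-0.01    0.0064  0.0661]
total shift [ 0.1613 -0.0929 -0.1428] turn [ 0.0019 -0.0008 -0.0036] rows>= 0.5723068880326423
total shift [ 0.2895 -0.1315 -0.3339] turn [ 0.0019 -0.0008 -0.0036] rows>= 1.124634568383475
n [-0.5493  0.1651  0.8191] in 35mm [ 0.1282 -0.0385 -0.1911]
```

Call:
move_arm(
  steps=[
    [[0.054, -0.031, -0.048], [0, 0, 0]],
    [[0.054, -0.031, -0.048], [0, 0, 0]],
    [[0.054, -0.031, -0.048], [0, 0, 0]],
    [[0, 0, 0], [0, 0, 0]],
    [[0, 0, 0], [0, 0, 0]],
    [[0.032, -0.0096, -0.0478], [0, 0, 0]],
    [[0.032, -0.0096, -0.0478], [0, 0, 0]],
    [[0.032, -0.0096, -0.0478], [0, 0, 0]],
    [[0.032, -0.0096, -0.0478], [0, 0, 0]],
    [[0, 0, 0], [0, 0, 0]],
    [[0, 0, 0], [0, 0, 0]],
  ],
)

```text
time: 4.75
tool_pos: [0.3952, 0.0588, 0.257]
orientation: [[0.785, -0.285, 0.55], [-0.233, -0.958, -0.165], [0.574, 0.001, -0.819]]
contact_force: [-1.1, -0.5, 0.0]
finger_gap: 1.0
grasp_force: 0.0
```

```bash
python3 - <<'E'
from h import *; from rig import *
o=get_obs();i=read_camera('wrist')
g=(255*(i/255.)**.6).astype(np.uint8)[...,::-1];cv2.imwrite('pics/w3.png',cv2.resize(g,(800,600),interpolation=cv2.INTER_CUBIC))
F=frame(-.292);G=np.array([.479,.0333,.1318]);print(o['tool_pos'],F.T@(o['tool_pos']+.155*o['orientation'][:,2]-G),o['joint_positions'],o['contact_force'])
E
```

```text
[0.3952 0.0588 0.257 ] [ 0.0002  0.0004 -0.0022] [ 0.1161 -0.3682  2.114  -0.3081  0.8479  2.1156] [-1.1458 -0.4864  0.0293]
```

View pics/w3.png

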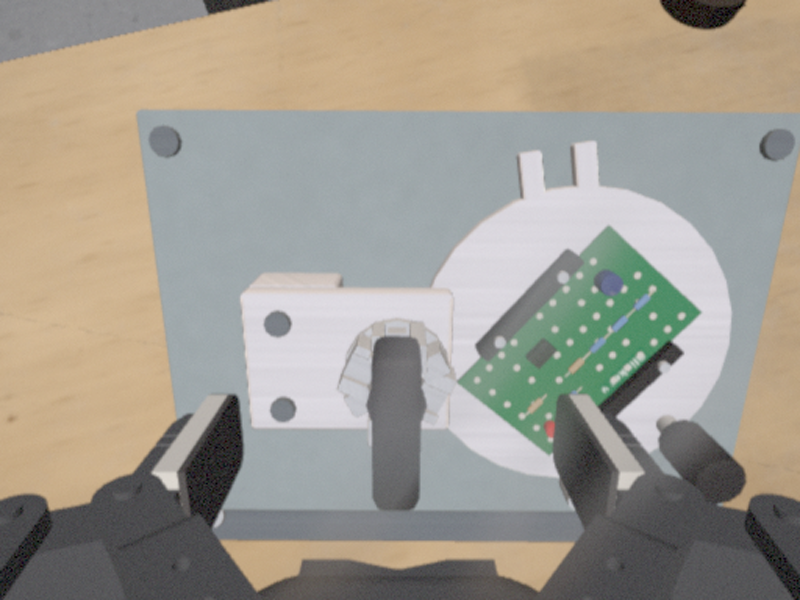

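The bar sits midway between the open pads (u 372–419 vs pad mid ≈398), lower edge at v≈508, matching the prediction to about 2 mm. Closing.

Call:
move_arm(
  steps=[
    [[0, 0, 0], [0, 0, 0]],
    [[0, 0, 0], [0, 0, 0]],
    [[0, 0, 0], [0, 0, 0]],
    [[0, 0, 0], [0, 0, 0]],
    [[0, 0, 0], [0, 0, 0]],
    [[0, 0, 0], [0, 0, 0]],
    [[0, 0, 0], [0, 0, 0]],
    [[0, 0, 0], [0, 0, 0]],
  ],
  jaw=-1,
)

```text
time: 5.8
tool_pos: [0.3952, 0.059, 0.2573]
orientation: [[0.785, -0.285, 0.55], [-0.233, -0.959, -0.164], [0.574, 0.001, -0.819]]
contact_force: [-4.0, 1.9, 3.5]
finger_gap: 0.136
grasp_force: 151.1
```

Call:
move_arm(
  steps=[
    [[-0.0124, 0.0037, 0.0184], [0, 0, 0]],
    [[-0.0124, 0.0037, 0.0184], [0, 0, 0]],
    [[-0.0124, 0.0037, 0.0184], [0, 0, 0]],
    [[-0.0124, 0.0037, 0.0184], [0, 0, 0]],
    [[0, 0, 0], [0, 0, 0]],
    [[0, 0, 0], [0, 0, 0]],
  ],
)

```text
time: 6.55
tool_pos: [0.3878, 0.061, 0.2673]
orientation: [[0.785, -0.285, 0.55], [-0.233, -0.959, -0.164], [0.574, 0.001, -0.819]]
contact_force: [11.6, -0.2, -9.1]
finger_gap: 0.137
grasp_force: 147.1
```

```bash
cat >> h.py <<'E'
N=frame(-.292)[:,2]
def tell(ref=np.array([.3952,.0590,.2573])):
    from rig import get_obs
    o=get_obs();F=frame(-.292);r=Ro.from_matrix(o['orientation']).as_matrix()
    R0=np.c_[F[:,0],-F[:,1],-N];tw=Ro.from_matrix(r@R0.T).as_rotvec()
    print('t',o['time'],'TCP shift X,Y,n mm',1e3*F.T@(o['tool_pos']-ref),'twist',F.T@tw,'F XYn',F.T@o['contact_force'],'M XYn',F.T@o['ft_torque'],'gap',o['finger_gap']*85,'grip',o['grasp_force'],'q',o['joint_positions']);return o
E
python3 -c "from h import *;tell()"
```

```text
t 6.55 TCP shift X,Y,n mm [-0.5009 -0.1725 12.6162] twist [ 0.0012 -0.0008  0.0031] F XYn [  3.9391   3.1431 -13.9234] M XYn [ 0.6804 -0.5563  0.043 ] gap 11.626053806299398 grip 147.14823603630066 q [ 0.1252 -0.4075  2.1205 -0.3048  0.8813  2.1132]
```

Call:
move_arm(
  steps=[
    [[-0.0033, 0.001, 0.005], [0, 0, 0]],
    [[0, 0, 0], [0, 0, 0]],
    [[0, 0, 0], [-0.035, 0.0105, 0.0522]],
    [[0, 0, 0], [-0.035, 0.0105, 0.0522]],
    [[0, 0, 0], [-0.035, 0.0105, 0.0522]],
    [[0, 0, 0], [-0.035, 0.0105, 0.0522]],
    [[0, 0, 0], [0, 0, 0]],
    [[0, 0, 0], [0, 0, 0]],
  ],
)

```text
time: 7.55
tool_pos: [0.3874, 0.0612, 0.2681]
orientation: [[0.826, -0.123, 0.55], [-0.037, -0.986, -0.164], [0.563, 0.115, -0.819]]
contact_force: [12.4, 1.3, -9.4]
finger_gap: 0.137
grasp_force: 147.1
```

```bash
python3 -c "from h import *;tell()"
```

```text
t 7.55 TCP shift X,Y,n mm [-0.5088 -0.1147 13.4899] twist [ 0.0014 -0.0008  0.2033] F XYn [  4.0238   4.8517 -14.3437] M XYn [ 0.8149 -0.5109  0.0071] gap 11.62063403836583 grip 147.1385818719864 q [ 0.1258 -0.41    2.1207 -0.3043  0.8835  1.9127]
```

Call:
move_arm(
  steps=[
    [[0, 0, 0], [-0.0699, 0.021, 0.1043]],
    [[0, 0, 0], [-0.0699, 0.021, 0.1043]],
    [[0, 0, 0], [-0.0699, 0.021, 0.1043]],
    [[0, 0, 0], [-0.0699, 0.021, 0.1043]],
    [[0, 0, 0], [-0.0699, 0.021, 0.1043]],
    [[0, 0, 0], [0, 0, 0]],
    [[0, 0, 0], [0, 0, 0]],
  ],
)

```text
time: 8.43
tool_pos: [0.3873, 0.0614, 0.268]
orientation: [[0.784, 0.289, 0.55], [0.44, -0.883, -0.163], [0.439, 0.37, -0.819]]
contact_force: [12.0, 2.2, -10.1]
finger_gap: 0.14
grasp_force: 146.9
```

```bash
python3 -c "from h import *;tell()"
```

```text
t 8.425 TCP shift X,Y,n mm [-0.5862  0.0263 13.4856] twist [ 0.0022 -0.001   0.7032] F XYn [  3.1435   5.5686 -14.4906] M XYn [ 1.0855 -0.4248 -0.0401] gap 11.902577339728202 grip 146.88834428787231 q [ 0.126  -0.41    2.1208 -0.3032  0.8835  1.4123]
```

Call:
move_arm(
  steps=[
    [[0.0037, -0.0011, -0.0055], [0, 0, 0]],
    [[0.0037, -0.0011, -0.0055], [0, 0, 0]],
    [[0, 0, 0], [0, 0, 0]],
    [[0, 0, 0], [0, 0, 0]],
  ],
)

```text
time: 8.93
tool_pos: [0.3884, 0.0611, 0.2664]
orientation: [[0.784, 0.289, 0.55], [0.44, -0.883, -0.163], [0.439, 0.369, -0.819]]
contact_force: [10.7, 2.6, -8.0]
finger_gap: 0.134
grasp_force: 147.3
```

```bash
python3 -c "from h import *;tell()"
```

```text
t 8.925 TCP shift X,Y,n mm [-0.552   0.0516 11.5327] twist [ 0.0022 -0.001   0.7031] F XYn [  3.128    5.567  -12.0089] M XYn [ 1.0832 -0.3574 -0.0204] gap 11.387321793496668 grip 147.3107349872589 q [ 0.1247 -0.4041  2.1199 -0.3035  0.8783  1.4126]
```

Call:
move_arm(
  steps=[
    [[0.0015, -0.0004, -0.0022], [0, 0, 0]],
    [[0, 0, 0], [0, 0, 0]],
    [[0, 0, 0], [0, 0, 0]],
  ],
)

```text
time: 9.3
tool_pos: [0.3886, 0.0611, 0.2663]
orientation: [[0.784, 0.288, 0.55], [0.44, -0.883, -0.163], [0.439, 0.369, -0.819]]
contact_force: [7.2, 3.3, -5.6]
finger_gap: 0.137
grasp_force: 148.0
```

```bash
python3 -c "from h import *;tell()"
```

```text
t 9.3 TCP shift X,Y,n mm [-0.4762  0.0814 11.3177] twist [ 0.0022 -0.001   0.703 ] F XYn [ 1.6393  5.194  -7.9574] M XYn [ 0.9529 -0.1179  0.0346] gap 11.65364134812769 grip 147.97471940517426 q [ 0.1245 -0.4033  2.1196 -0.3035  0.8778  1.4127]
```

Call:
move_arm(
  steps=[
    [[0, 0, 0], [-0.035, 0.0105, 0.0522]],
    [[0, 0, 0], [-0.035, 0.0105, 0.0522]],
    [[0, 0, 0], [-0.035, 0.0105, 0.0522]],
    [[0, 0, 0], [0, 0, 0]],
  ],
)

```text
time: 9.8
tool_pos: [0.3886, 0.0611, 0.2663]
orientation: [[0.731, 0.403, 0.55], [0.567, -0.807, -0.163], [0.379, 0.431, -0.819]]
contact_force: [7.7, 3.1, -7.7]
finger_gap: 0.133
grasp_force: 148.0
```

```bash
python3 -c "from h import *;tell()"
```

```text
t 9.8 TCP shift X,Y,n mm [-0.5076  0.1276 11.2911] twist [ 0.0025 -0.0011  0.8536] F XYn [  0.9016   5.1543 -10.0424] M XYn [ 1.0675 -0.1547 -0.0023] gap 11.298122281159992 grip 147.9739809036255 q [ 0.1246 -0.4032  2.1196 -0.3032  0.8777  1.2619]
```

Call:
move_arm(
  steps=[
    [[0, 0, 0], [-0.035, 0.0105, 0.0522]],
    [[0, 0, 0], [0, 0, 0]],
  ],
)

```text
time: 10.05
tool_pos: [0.3886, 0.0611, 0.2662]
orientation: [[0.71, 0.439, 0.55], [0.607, -0.778, -0.163], [0.357, 0.449, -0.819]]
contact_force: [8.0, 3.3, -7.0]
finger_gap: 0.135
grasp_force: 147.9
```

```bash
python3 -c "from h import *;tell()"
```

```text
t 10.05 TCP shift X,Y,n mm [-0.5464  0.1393 11.2578] twist [ 0.0025 -0.0011  0.9037] F XYn [ 1.508   5.4497 -9.617 ] M XYn [ 1.1543 -0.0871  0.0119] gap 11.507002250156678 grip 147.86328971385956 q [ 0.1246 -0.4031  2.1197 -0.3032  0.8777  1.2119]
```

Call:
move_arm(
  steps=[
    [[0, 0, 0], [-0.035, 0.0105, 0.0522]],
    [[0, 0, 0], [0, 0, 0]],
  ],
)

```text
time: 10.3
tool_pos: [0.3886, 0.0611, 0.2662]
orientation: [[0.688, 0.474, 0.55], [0.645, -0.747, -0.163], [0.334, 0.466, -0.819]]
contact_force: [9.0, 3.4, -7.8]
finger_gap: 0.139
grasp_force: 147.7
```

```bash
python3 -c "from h import *;tell()"
```

```text
t 10.3 TCP shift X,Y,n mm [-0.5792  0.1296 11.2266] twist [ 0.0025 -0.0011  0.9538] F XYn [  1.8295   5.8078 -10.7831] M XYn [ 1.1795 -0.1284  0.0303] gap 11.778092209557256 grip 147.65996932983398 q [ 0.1246 -0.4031  2.1197 -0.3031  0.8776  1.1618]
```

Call:
move_arm(
  steps=[
    [[0.0015, -0.0004, -0.0022], [0, 0, 0]],
    [[0, 0, 0], [0, 0, 0]],
  ],
)

```text
time: 10.55
tool_pos: [0.3888, 0.0611, 0.266]
orientation: [[0.688, 0.474, 0.55], [0.645, -0.747, -0.163], [0.334, 0.466, -0.819]]
contact_force: [6.8, 4.3, -5.5]
finger_gap: 0.139
grasp_force: 148.0
```

```bash
python3 -c "from h import *;tell()"
```

```text
t 10.55 TCP shift X,Y,n mm [-0.5319  0.1613 10.9335] twist [ 0.0026 -0.0011  0.9531] F XYn [ 1.1425  6.093  -7.5525] M XYn [1.1097 0.0641 0.0119] gap 11.777102523658108 grip 148.04949939250946 q [ 0.1244 -0.4021  2.1195 -0.3031  0.8769  1.1625]
```

Call:
move_arm(
  steps=[
    [[0, 0, 0], [-0.035, 0.0105, 0.0522]],
    [[0, 0, 0], [0, 0, 0]],
  ],
)

```text
time: 10.8
tool_pos: [0.3888, 0.0611, 0.2658]
orientation: [[0.663, 0.508, 0.55], [0.682, -0.713, -0.163], [0.31, 0.483, -0.819]]
contact_force: [9.1, 2.6, -8.6]
finger_gap: 0.139
grasp_force: 147.5
```

```bash
python3 -c "from h import *;tell()"
```

```text
t 10.8 TCP shift X,Y,n mm [-0.6055  0.1319 10.8059] twist [ 0.0025 -0.0012  1.0039] F XYn [  1.5758   5.0928 -11.5585] M XYn [ 1.1705 -0.1355  0.0598] gap 11.823032561650336 grip 147.4892807006836 q [ 0.1243 -0.4019  2.1196 -0.3032  0.8765  1.1118]
```

Call:
move_arm(
  steps=[
    [[0.0015, -0.0004, -0.0022], [0, 0, 0]],
    [[0, 0, 0], [0, 0, 0]],
  ],
)

```text
time: 11.05
tool_pos: [0.3891, 0.061, 0.2653]
orientation: [[0.663, 0.508, 0.55], [0.681, -0.714, -0.163], [0.31, 0.482, -0.819]]
contact_force: [11.5, 3.6, -9.7]
finger_gap: 0.135
grasp_force: 147.0
```

```bash
python3 -c "from h import *;tell()"
```

```text
t 11.05 TCP shift X,Y,n mm [-0.6653  0.1385 10.2656] twist [ 0.0025 -0.0012  1.0035] F XYn [  2.6199   6.7661 -13.7348] M XYn [ 1.2303 -0.3491  0.0829] gap 11.490700284824987 grip 146.99440777301788 q [ 0.124  -0.4004  2.1196 -0.3034  0.875   1.1124]
```

Call:
move_arm(
  steps=[
    [[0, 0, 0], [-0.028, 0.0084, 0.0417]],
    [[0, 0, 0], [-0.021, 0.0063, 0.0313]],
    [[0.0018, -0.0006, -0.0027], [0, 0, 0]],
    [[0.0018, -0.0006, -0.0027], [0, 0, 0]],
    [[0, 0, 0], [0, 0, 0]],
  ],
)

```text
time: 11.68
tool_pos: [0.3896, 0.0608, 0.2645]
orientation: [[0.626, 0.553, 0.55], [0.729, -0.665, -0.162], [0.276, 0.503, -0.819]]
contact_force: [10.6, 3.4, -8.4]
finger_gap: 0.137
grasp_force: 147.1
```

```bash
python3 -c "from h import *;tell()"
```

```text
t 11.675 TCP shift X,Y,n mm [-0.6732  0.1473  9.2912] twist [ 0.0027 -0.0011  1.0733] F XYn [  2.6814   6.2702 -12.158 ] M XYn [ 1.2366 -0.2451  0.0153] gap 11.642152732879172 grip 147.12586283683777 q [ 0.1233 -0.3975  2.1192 -0.3034  0.8726  1.0426]
```

Dropping freely into the notch; lower until it bottoms.

Call:
move_arm(
  steps=[
    [[0.0022, -0.0007, -0.0033], [0, 0, 0]],
    [[0.0015, -0.0004, -0.0022], [0, 0, 0]],
    [[0, 0, 0], [0, 0, 0]],
    [[0, 0, 0], [0, 0, 0]],
  ],
)

```text
time: 12.18
tool_pos: [0.3901, 0.0608, 0.2641]
orientation: [[0.626, 0.553, 0.55], [0.729, -0.665, -0.162], [0.276, 0.503, -0.819]]
contact_force: [5.1, 4.4, -3.9]
finger_gap: 0.132
grasp_force: 148.8
```

```bash
python3 -c "from h import *;tell()"
```

```text
t 12.175 TCP shift X,Y,n mm [-0.5382  0.2208  8.6285] twist [ 0.0028 -0.0011  1.0732] F XYn [ 0.7172  5.6714 -5.3162] M XYn [1.1044 0.179  0.009 ] gap 11.249684011508904 grip 148.75161945819855 q [ 0.1229 -0.3952  2.1185 -0.3034  0.8709  1.0428]
```

Call:
move_arm(
  steps=[
    [[0.001, -0.0003, -0.0015], [0, 0, 0]],
    [[0, 0, 0], [0, 0, 0]],
  ],
)

```text
time: 12.42
tool_pos: [0.3902, 0.0608, 0.264]
orientation: [[0.626, 0.553, 0.55], [0.729, -0.665, -0.162], [0.276, 0.502, -0.819]]
contact_force: [2.2, 5.1, -2.8]
finger_gap: 0.136
grasp_force: 149.5
```

Call:
move_arm(
  steps=[
    [[0, 0, 0], [0, 0, 0]],
    [[0, 0, 0], [0, 0, 0]],
    [[0, 0, 0], [0, 0, 0]],
    [[0, 0, 0], [0, 0, 0]],
    [[0, 0, 0], [0, 0, 0]],
    [[0, 0, 0], [0, 0, 0]],
    [[-0.05, 0.015, 0.0745], [0, 0, 0]],
    [[-0.05, 0.015, 0.0745], [0, 0, 0]],
    [[-0.05, 0.015, 0.0745], [0, 0, 0]],
    [[-0.05, 0.015, 0.0745], [0, 0, 0]],
    [[-0.02, 0.006, 0.0298], [0, 0, 0]],
    [[0, 0, 0], [0, 0, 0]],
  ],
  jaw=1,
)

```text
time: 13.92
tool_pos: [0.3572, 0.0702, 0.3138]
orientation: [[0.626, 0.552, 0.55], [0.729, -0.664, -0.164], [0.275, 0.504, -0.819]]
contact_force: [-0.0, -0.2, -0.1]
finger_gap: 0.997
grasp_force: 0.0
```

```bash
python3 - <<'E'
from h import *; from rig import *
import pickle
o=tell();i=read_camera('wrist');pickle.dump((i,o),open('w4.pkl','wb'))
g=(255*(i/255.)**.6).astype(np.uint8)[...,::-1];cv2.imwrite('pics/w4.png',cv2.resize(g,(800,600),interpolation=cv2.INTER_CUBIC))
E
```

```text
t 13.925 TCP shift X,Y,n mm [-0.0721 -0.167  68.9822] twist [ 0.0009 -0.0014  1.0733] F XYn [ 0.0026 -0.1802 -0.0696] M XYn [-0.014   0.2398  0.06  ] gap 84.77429061371214 grip 0.0 q [ 0.1672 -0.5615  2.1273 -0.2991  1.0341  1.0383]
```

View pics/w4.png

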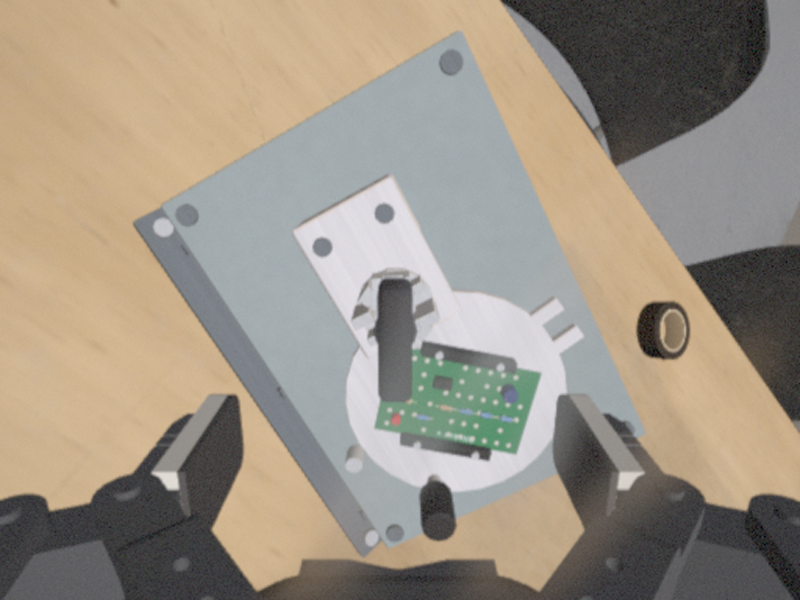

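Bar still vertical in the rotated view (u 379–411, v 280–400), i.e. parked at the twist where I let go. Post top at ≈(438,524), disc centre ≈(456,391). Now triangulate post and axis over the wrist views.

```bash
python3 - <<'E'
from h import *; from rig import *
import pickle
p=camera_params('wrist');o1=pickle.load(open('w1.pkl','rb'))[1];i4,o4=pickle.load(open('w4.pkl','rb'));i2,o2=pickle.load(open('w2.pkl','rb'))
T1=(o1['tool_pos'],o1['orientation']);T4=(o4['tool_pos'],o4['orientation'])
T3=(np.array([.3952,.0588,.2570]),Ro.from_matrix(np.array([[.785,-.285,.55],[-.233,-.958,-.165],[.574,.001,-.819]])).as_matrix())
k=.64;F=frame(-.292)
X,e=tri([ray(p,np.array(c)*k,T) for c,T in (((537,371),T1),((719,475),T3),((438,524),T4))]);print('post',X,e)
D,e=tri([ray(p,np.array(c)*k,T) for c,T in (((444,271),T1),((580,330),T3),((456,391),T4))]);print('disc',D,e)
G=np.array([.479,.0333,.1318]);d=F.T@(X-D);print('post-disc XYn',d,np.hypot(d[0],d[1]),'G-disc',F.T@(G-D),'post at ang',np.arctan2(d[1],d[0]))
m=cv2.cvtColor(i4,cv2.COLOR_RGB2GRAY)
x,y=280,325;w=(i4[y-30:y+30,x-25:x+25].max(2)<90);print('post rows',[(y-30+r,*(np.where(w[r])[0][[0,-1]]+x-25)) for r in range(0,60,4) if w[r].any()])
print('disc->cams',proj(p,D,T4)/k,proj(p,X,T4)/k)
ps,pt=camera_params('scene'),camera_params('top');print('scene/top px of post',proj(ps,X)/k,proj(pt,X)/k,'grip',proj(ps,G)/k,proj(pt,G)/k)
E
```

```text
post [ 0.4379 -0.0689  0.0824] [np.float64(0.0006567993519982333), np.float64(0.0004981076081092865), np.float64(0.000175476651620605)]
disc [ 0.5021 -0.048   0.0657] [np.float64(0.001059451976664167), np.float64(0.0020187099531049028), np.float64(0.0010457597699162888)]
post-disc XYn [-0.0358 -0.0385  0.0455] 0.05257699272390551 G-disc [0.0006 0.0712 0.0803] post at ang -2.3198898308210483
post rows [(307, np.int64(274), np.int64(279)), (311, np.int64(271), np.int64(285)), (315, np.int64(269), np.int64(288)), (319, np.int64(268), np.int64(289)), (323, np.int64(269), np.int64(289)), (327, np.int64(269), np.int64(290)), (331, np.int64(269), np.int64(291)), (335, np.int64(269), np.int64(291)), (339, np.int64(255), np.int64(290)), (343, np.int64(255), np.int64(287))]
disc->cams [457.1513 392.5062] [437.6551 524.0112]
scene/top px of post [417.1456 353.2158] [444.0176 346.8634] grip [393.4964 283.0473] [385.8305 323.2398]
```

```bash
python3 - <<'E'
from h import *; from rig import *
o=get_obs();F=frame(-.292);n=N;X=np.array([.4379,-.0689,.0824])
R0=np.c_[F[:,0],-F[:,1],-n];R=Ro.from_rotvec(n*.81).as_matrix()@R0
plan(o,X+n*(.155+.04),R);print('then 40mm in',-n*.04/.15)
E
```

```text
total shift [-0.1765 -0.7125 -0.4745] turn [ 0.1833 -0.055  -0.2754] rows>= 2.1318564559527724
then 40mm in [ 0.1465 -0.044  -0.2184]
```

Call:
move_arm(
  steps=[
    [[-0.1003, -0.1613, -0.0349], [0.0458, -0.0138, -0.0689]],
    [[-0.1003, -0.1613, -0.0349], [0.0458, -0.0138, -0.0689]],
    [[-0.1003, -0.1613, -0.0349], [0.0458, -0.0138, -0.0689]],
    [[-0.1003, -0.1613, -0.0349], [0.0458, -0.0138, -0.0689]],
    [[0.0749, -0.0225, -0.1117], [0, 0, 0]],
    [[0.0749, -0.0225, -0.1117], [0, 0, 0]],
    [[0.0749, -0.0225, -0.1117], [0, 0, 0]],
    [[0, 0, 0], [0, 0, 0]],
    [[0, 0, 0], [0, 0, 0]],
  ],
)

```text
time: 15.1
tool_pos: [0.3307, -0.0367, 0.2425]
orientation: [[0.75, 0.369, 0.549], [0.531, -0.831, -0.165], [0.395, 0.415, -0.819]]
contact_force: [0.4, 0.3, 0.4]
finger_gap: 1.0
grasp_force: 0.0
```

```bash
python3 - <<'E'
from h import *; from rig import *
o=tell();X=np.array([.4379,-.0689,.0824]);F=frame(-.292);print(F.T@(o['tool_pos']+.155*o['orientation'][:,2]-X))
i=read_camera('wrist');g=(255*(i/255.)**.6).astype(np.uint8)[...,::-1];cv2.imwrite('pics/w5.png',cv2.resize(g,(800,600),interpolation=cv2.INTER_CUBIC))
print('pred px',proj(camera_params('wrist'),X,(o['tool_pos'],o['orientation']))/.64)
E
```

```text
t 15.1 TCP shift X,Y,n mm [ -36.4889 -110.2506    7.4878] twist [-0.0002  0.0003  0.8098] F XYn [0.4589 0.3762 0.1895] M XYn [0.0219 0.281  0.0372] gap 85.02931248832047 grip 0.0 q [-0.2057 -0.6439  2.3214 -0.0658  0.8562  0.8749]
[ 0.0002 -0.0001  0.0403]
pred px [396.9565 367.9293]
```

View pics/w5.png

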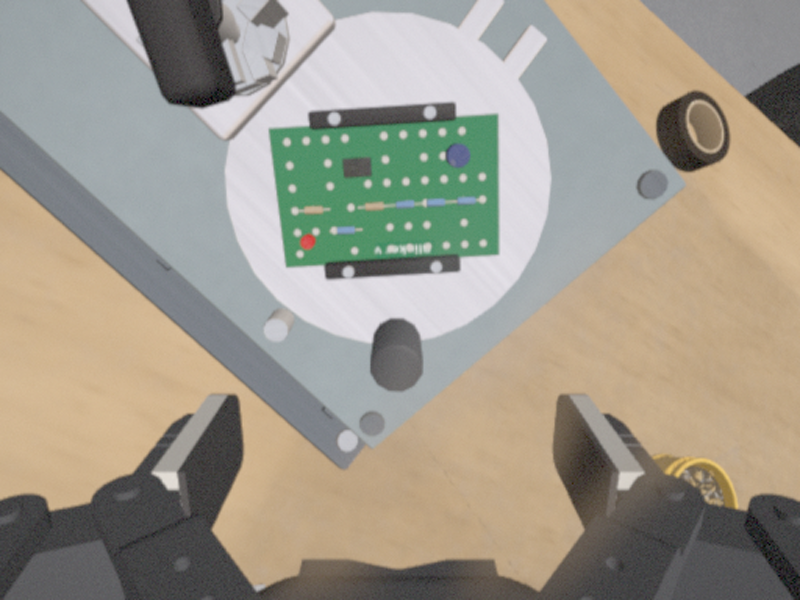

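Post top at ≈(397,367), exactly where predicted (397,368) and midway between the pads. Descend and close.

Call:
move_arm(
  steps=[
    [[0.0366, -0.011, -0.0546], [0, 0, 0]],
    [[0.0366, -0.011, -0.0546], [0, 0, 0]],
    [[0.0366, -0.011, -0.0546], [0, 0, 0]],
    [[0.0366, -0.011, -0.0546], [0, 0, 0]],
    [[0, 0, 0], [0, 0, 0]],
    [[0, 0, 0], [0, 0, 0]],
  ],
)

```text
time: 15.9
tool_pos: [0.3528, -0.0433, 0.2102]
orientation: [[0.749, 0.369, 0.55], [0.531, -0.831, -0.165], [0.396, 0.416, -0.818]]
contact_force: [0.7, -0.3, 0.4]
finger_gap: 0.996
grasp_force: 0.0
```

Call:
move_arm(
  steps=[
    [[0, 0, 0], [0, 0, 0]],
    [[0, 0, 0], [0, 0, 0]],
    [[0, 0, 0], [0, 0, 0]],
    [[0, 0, 0], [0, 0, 0]],
    [[0, 0, 0], [0, 0, 0]],
    [[0, 0, 0], [0, 0, 0]],
    [[0, 0, 0], [0, 0, 0]],
    [[0, 0, 0], [0, 0, 0]],
  ],
  jaw=-1,
)

```text
time: 16.9
tool_pos: [0.3527, -0.0433, 0.2096]
orientation: [[0.75, 0.37, 0.549], [0.531, -0.831, -0.165], [0.395, 0.415, -0.819]]
contact_force: [-7.4, 1.7, 5.9]
finger_gap: 0.185
grasp_force: 58.3
```

```bash
python3 - <<'E'
from h import *
o=tell();F=frame(-.292)
# arc rows: post centre relative to axis, steps of 0.1 rad
r=np.array([-.0368,-.0386,0]);r*=.053/np.linalg.norm(r)
for i in range(14):
    r2=Ro.from_rotvec([0,0,.1]).as_matrix()@r;print(i,np.round(F@(r2-r)/.15,4),end=' ');r=r2
print('turn',np.round(N*.1/(np.pi/4),4))
E
```

```text
t 16.9 TCP shift X,Y,n mm [ -36.5406 -110.2109  -32.5858] twist [-0.0001  0.0005  0.81  ] F XYn [-2.8494 -0.5082  9.1477] M XYn [-0.0635  0.6778 -0.0486] gap 15.748157622710588 grip 58.33142101764679 q [-0.2123 -0.4817  2.294  -0.0696  0.7214  0.8784]
0 [ 0.0143 -0.0284  0.0153] 1 [ 0.0168 -0.0262  0.0166] 2 [ 0.0192 -0.0238  0.0177] 3 [ 0.0213 -0.0212  0.0186] 4 [ 0.0233 -0.0183  0.0193] 5 [ 0.025  -0.0152  0.0198] 6 [ 0.0264 -0.012   0.0201] 7 [ 0.0276 -0.0087  0.0203] 8 [ 0.0285 -0.0053  0.0202] 9 [ 0.0291 -0.0018  0.0199] 10 [0.0295 0.0016 0.0194] 11 [0.0295 0.0051 0.0187] 12 [0.0292 0.0085 0.0179] 13 [0.0287 0.0118 0.0169] turn [-0.0699  0.021   0.1043]
```

Call:
move_arm(
  steps=[
    [[0.0143, -0.0284, 0.0153], [-0.0699, 0.021, 0.1043]],
    [[0.0168, -0.0262, 0.0166], [-0.0699, 0.021, 0.1043]],
    [[0.0192, -0.0238, 0.0177], [-0.0699, 0.021, 0.1043]],
    [[0, 0, 0], [0, 0, 0]],
  ],
)

```text
time: 17.4
tool_pos: [0.3608, -0.055, 0.2176]
orientation: [[0.605, 0.574, 0.551], [0.754, -0.637, -0.164], [0.257, 0.515, -0.818]]
contact_force: [3.0, 3.6, 0.6]
finger_gap: 0.184
grasp_force: 59.0
```

```bash
python3 -c "from h import *;tell()"
```

```text
t 17.4 TCP shift X,Y,n mm [ -22.8604 -119.0398  -32.4897] twist [-0.0001 -0.0026  1.1104] F XYn [ 1.8515  4.313  -0.5957] M XYn [ 0.7072 -0.022   0.005 ] gap 15.64263115354353 grip 59.005213379859924 q [-0.2448 -0.459   2.2623 -0.039   0.7261  0.5282]
```

Call:
move_arm(
  steps=[
    [[0.0213, -0.0212, 0.0186], [-0.0699, 0.021, 0.1043]],
    [[0.0233, -0.0183, 0.0193], [-0.0699, 0.021, 0.1043]],
    [[0.025, -0.0152, 0.0198], [-0.0699, 0.021, 0.1043]],
    [[0.0264, -0.012, 0.0201], [-0.0699, 0.021, 0.1043]],
    [[0, 0, 0], [0, 0, 0]],
  ],
)

```text
time: 18.02
tool_pos: [0.3756, -0.0644, 0.2294]
orientation: [[0.333, 0.764, 0.553], [0.942, -0.294, -0.162], [0.038, 0.575, -0.817]]
contact_force: [8.8, 9.9, 0.4]
finger_gap: 0.184
grasp_force: 59.2
```

```bash
python3 -c "from h import *;tell()"
```

```text
t 18.025 TCP shift X,Y,n mm [  -2.3072 -123.7816  -32.4579] twist [ 0.0006 -0.0052  1.5094] F XYn [ 4.8012 12.0559 -2.8628] M XYn [ 1.8159 -0.3007 -0.118 ] gap 15.607161318270327 grip 59.170244336128235 q [-0.263  -0.4174  2.2087 -0.0194  0.7365  0.0994]
```

Call:
move_arm(
  steps=[
    [[0.0288, -0.0049, 0.0203], [-0.0699, 0.021, 0.1043]],
    [[0.0285, -0.0053, 0.0202], [-0.0699, 0.021, 0.1043]],
    [[0.0291, -0.0018, 0.0199], [-0.0699, 0.021, 0.1043]],
    [[0.0295, 0.0016, 0.0194], [-0.0699, 0.021, 0.1043]],
    [[0, 0, 0], [0, 0, 0]],
  ],
)

```text
time: 18.65
tool_pos: [0.393, -0.0657, 0.2414]
orientation: [[0.01, 0.833, 0.553], [0.982, 0.096, -0.162], [-0.188, 0.545, -0.817]]
contact_force: [9.4, 10.2, -0.7]
finger_gap: 0.188
grasp_force: 59.3
```

```bash
python3 -c "from h import *;tell()"
```

```text
t 18.65 TCP shift X,Y,n mm [  18.5395 -120.0578  -32.4471] twist [ 0.0001 -0.0062  1.909 ] F XYn [ 4.5201 12.4344 -4.0766] M XYn [ 1.8102 -0.2807 -0.4004] gap 15.975544048678954 grip 59.298166036605835 q [-0.2536 -0.3716  2.1504 -0.026   0.7493 -0.2877]
```

Call:
move_arm(
  steps=[
    [[0.0305, 0.0081, 0.0187], [-0.0699, 0.021, 0.1043]],
    [[0.0292, 0.0085, 0.0179], [-0.0699, 0.021, 0.1043]],
    [[0.0144, 0.0055, 0.0087], [-0.035, 0.0105, 0.0522]],
    [[0, 0, 0], [0, 0, 0]],
  ],
)

```text
time: 19.15
tool_pos: [0.404, -0.0624, 0.2481]
orientation: [[-0.196, 0.81, 0.553], [0.928, 0.335, -0.162], [-0.316, 0.481, -0.817]]
contact_force: [8.9, 9.8, -0.7]
finger_gap: 0.184
grasp_force: 59.3
```

```bash
python3 -c "from h import *;tell()"
```

```text
t 19.15 TCP shift X,Y,n mm [  30.2564 -113.6925  -32.464 ] twist [-0.0006 -0.0064  2.1583] F XYn [ 4.2219 11.957  -3.8542] M XYn [ 1.7514 -0.3397 -0.4834] gap 15.610938512193076 grip 59.27552282810211 q [-0.2363 -0.3441  2.1158 -0.0403  0.757  -0.5126]
```

Call:
move_arm(
  steps=[
    [[0.0085, 0.0041, 0.0049], [-0.021, 0.0063, 0.0313]],
    [[0.0085, 0.0043, 0.0048], [-0.021, 0.0063, 0.0313]],
    [[0, 0, 0], [0, 0, 0]],
  ],
)

```text
time: 19.52
tool_pos: [0.4065, -0.0612, 0.2495]
orientation: [[-0.244, 0.797, 0.553], [0.907, 0.39, -0.162], [-0.344, 0.462, -0.817]]
contact_force: [9.1, 8.9, -0.7]
finger_gap: 0.183
grasp_force: 59.3
```

```bash
python3 -c "from h import *;tell()"
```

```text
t 19.525 TCP shift X,Y,n mm [  32.7537 -111.8089  -32.4504] twist [-0.0008 -0.0064  2.2178] F XYn [ 4.5866 11.1483 -4.0979] M XYn [ 1.7147 -0.2553 -0.5573] gap 15.585759294022324 grip 59.2835533618927 q [-0.2312 -0.3381  2.1082 -0.0446  0.7588 -0.5649]
```

Call:
move_arm(
  steps=[
    [[0.0083, 0.0047, 0.0047], [-0.021, 0.0063, 0.0313]],
    [[0, 0, 0], [0, 0, 0]],
  ],
)

```text
time: 19.77
tool_pos: [0.4077, -0.0605, 0.2502]
orientation: [[-0.268, 0.789, 0.553], [0.894, 0.417, -0.162], [-0.358, 0.451, -0.818]]
contact_force: [8.2, 7.9, -1.0]
finger_gap: 0.183
grasp_force: 59.4
```

```bash
python3 -c "from h import *;tell()"
```

```text
t 19.775 TCP shift X,Y,n mm [  33.897  -110.8623  -32.4548] twist [-0.0008 -0.006   2.2478] F XYn [ 3.9666  9.9479 -3.9816] M XYn [ 1.584  -0.1788 -0.5931] gap 15.592013244907093 grip 59.36422884464264 q [-0.2286 -0.3352  2.1045 -0.0471  0.7599 -0.591 ]
```

Call:
move_arm(
  steps=[
    [[0.0082, 0.0048, 0.0045], [-0.021, 0.0063, 0.0313]],
    [[0, 0, 0], [0, 0, 0]],
  ],
)

```text
time: 20.02
tool_pos: [0.4082, -0.061, 0.2503]
orientation: [[-0.293, 0.783, 0.549], [0.879, 0.446, -0.166], [-0.375, 0.434, -0.819]]
contact_force: [-5.5, -1.7, 3.5]
finger_gap: 0.189
grasp_force: 60.6
```

```bash
python3 -c "from h import *;tell()"
```

```text
t 20.025 TCP shift X,Y,n mm [  34.4837 -111.1525  -32.6729] twist [-0.0006  0.0013  2.2818] F XYn [-1.9275 -3.1793  5.5994] M XYn [-0.5967  0.3276  0.2733] gap 16.10432256583156 grip 60.606903433799744 q [-0.228  -0.3325  2.1019 -0.0548  0.7632 -0.6189]
```

Call:
move_arm(
  steps=[
    [[0.0052, 0.003, 0.0029], [0, 0, 0]],
    [[0, 0, 0], [0, 0, 0]],
    [[0, 0, 0], [0, 0, 0]],
  ],
)

```text
time: 20.4
tool_pos: [0.4086, -0.0608, 0.2505]
orientation: [[-0.293, 0.784, 0.548], [0.879, 0.446, -0.167], [-0.375, 0.433, -0.82]]
contact_force: [-9.5, -3.3, 4.8]
finger_gap: 0.185
grasp_force: 61.1
```

```bash
python3 -c "from h import *;tell()"
```

```text
t 20.4 TCP shift X,Y,n mm [  34.8723 -110.8638  -32.7253] twist [0.0005 0.0033 2.2817] F XYn [-3.9231 -5.8938  8.63  ] M XYn [-1.0247  0.687   0.4128] gap 15.70226365361993 grip 61.130552887916565 q [-0.2269 -0.3311  2.1002 -0.057   0.7649 -0.6164]
```

Call:
move_arm(
  steps=[
    [[0, 0, 0], [0, 0, 0]],
    [[0, 0, 0], [0, 0, 0]],
    [[0, 0, 0], [0, 0, 0]],
    [[0, 0, 0], [0, 0, 0]],
    [[0, 0, 0], [0, 0, 0]],
    [[0, 0, 0], [0, 0, 0]],
    [[0, 0, 0], [0, 0, 0]],
  ],
  jaw=1,
)

```text
time: 21.28
tool_pos: [0.409, -0.0602, 0.2506]
orientation: [[-0.292, 0.783, 0.549], [0.881, 0.444, -0.165], [-0.373, 0.436, -0.819]]
contact_force: [0.2, -0.5, -0.3]
finger_gap: 0.998
grasp_force: 0.0
```

Call:
move_arm(
  steps=[
    [[-0.0366, 0.011, 0.0546], [0, 0, 0]],
    [[-0.0366, 0.011, 0.0546], [0, 0, 0]],
    [[-0.0366, 0.011, 0.0546], [0, 0, 0]],
    [[-0.0366, 0.011, 0.0546], [0, 0, 0]],
    [[-0.0366, 0.011, 0.0546], [0, 0, 0]],
    [[-0.0366, 0.011, 0.0546], [0, 0, 0]],
    [[-0.0366, 0.011, 0.0546], [0, 0, 0]],
    [[-0.0366, 0.011, 0.0546], [0, 0, 0]],
    [[-0.0366, 0.011, 0.0546], [0, 0, 0]],
    [[0, 0, 0], [0, 0, 0]],
    [[0, 0, 0], [0, 0, 0]],
  ],
)

```text
time: 22.65
tool_pos: [0.3596, -0.0454, 0.3241]
orientation: [[-0.292, 0.783, 0.549], [0.881, 0.444, -0.165], [-0.373, 0.435, -0.819]]
contact_force: [-0.1, 0.5, -0.9]
finger_gap: 1.001
grasp_force: 0.0
```

```bash
python3 - <<'E'
from h import *; from rig import *
o=tell();i=read_camera('wrist');g=(255*(i/255.)**.6).astype(np.uint8)[...,::-1];cv2.imwrite('pics/w6.png',cv2.resize(g,(800,600),interpolation=cv2.INTER_CUBIC))
X=np.array([.4379,-.0689,.0824]);F=frame(-.292);C=X+F@[.0368,.0386,0]
for a in (1.2,1.3,1.35,1.4,1.45):
    r=np.array([-.0368,-.0386,0])*.053/.0533;P=C+F@(Ro.from_rotvec([0,0,a]).apply(r));print(a,proj(camera_params('wrist'),P,(o['tool_pos'],o['orientation']))/.64)
G=np.array([.479,.0333,.1318])
for h in (0,.0085,.0115): print(h,[proj(camera_params('wrist'),G+N*h+F@(s*.023*np.array([np.cos(1.073),np.sin(1.073),0])),(o['tool_pos'],o['orientation']))/.64 for s in (-1,1)])
E
```

```text
t 22.65 TCP shift X,Y,n mm [  34.9927 -110.202    57.042 ] twist [ 0.0004 -0.0003  2.2797] F XYn [-0.6713  0.4431 -0.6173] M XYn [-0.0395  0.2787 -0.0236] gap 85.11212921312217 grip 0.0 q [-0.2144 -0.6038  2.1323 -0.0523  1.0044 -0.6172]
1.2 [362.0894 318.5808]
1.3 [374.3035 321.166 ]
1.35 [380.4798 322.0228]
1.4 [386.6857 322.5873]
1.45 [392.9089 322.8586]
0 [array([474.2394,  58.3726]), array([620.0183,  -1.0931])]
0.0085 [array([478.1899,  54.3886]), array([631.8898,  -8.3841])]
0.0115 [array([479.6838,  52.8821]), array([636.3886, -11.1471])]
```

View pics/w6.png

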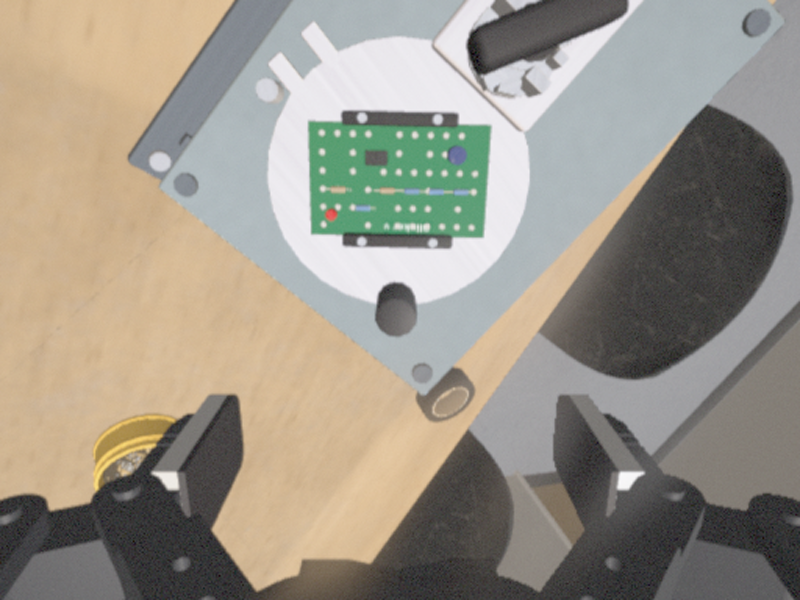

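The fork prong at (285,72) is against the stop peg at (268,90), the post at (397,315) sits at the end of its travel, the T-grip is still parked (ends ≈(480,50) and (620,5)), and the gripper is clear. Handing in.

```bash
python3 -c "from rig import *;print(job_done())"
```

```text
the job is handed in; nothing more can be done
None
```

The job is handed in after about 23 s of robot time: the plunger is parked in its rest notch at about 1.07 rad of twist, the turntable is home against its stop, and the gripper is open and clear. I did not go near the solder spool or the wool tin. No verdict came back from the hand-in.

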